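# Pack a two-layer fixturing kit beside the bench mill

## Robot

A 6-joint arm with a two-finger parallel gripper is mounted at the origin on the work surface. World frame = base frame: x ahead of the robot, y to its left, z up, the work surface at z = 0. Lengths are in m, angles in rad, forces in N, time in s.
With the tool pointing down it reaches from about 0.2 to 0.875 m from the base axis. Payload 3.4 kg.
Tool frame: the origin (TCP) lies between the finger pads; the fingertips stand 25 mm ahead of it and the grasp point (between the pads) lies 6 mm ahead of it (r.nose_length is the z of the fingertips in the tool frame, in m); z points along the fingers, x is the direction in which the jaws open and shut, and the axes are right-handed (so a half turn about z gives the same grasp; the last joint's range is limited). The gripper opens to 94 mm and grips with 3 to 60 N. Pads are 16 mm wide; open, the fingers measure 119 mm over their backs; the gripper's body (75 mm by 177 mm) begins 78 mm behind the grasp point.
Start: joints at [-1.232, 0.276, 1.505, -0, 1.361, -0.121], TCP at [0.255, -0.515, 0.23] pointing down, gripper open.
Joint ranges: [-2.89, 2.89], [-0.75, 2.08], [0.22, 2.7], [-1.18, 4.32], [0.11, 2.71], [-2.7, 2.7]. Speed limits (rad/s): [2.57, 2.57, 3.14, 3.14, 3.14, 3.14].

## Interface

Orientations are given as a unit quaternion [w, x, y, z].
In Python, from plant import r, gripper_to, inverse_kinematics, vision, models, telemetry gives the robot as it stands. Calls block until the motion is done:
- r.move_to(position, orientation): joint-space move of the TCP to a pose.
- r.move_l(position, rot=None, vel=0.15, guard=None): straight line of the TCP; rot=None keeps the orientation; vel is the mean speed in m/s. With guard (N) it stops when the force on the tool has changed by that much, and returns True; else False.
- r.movej(angles): joint-space move.
- gripper_to(opening, f_grip=None): finger opening in m; f_grip is the grip in N (None keeps the last); returns when the fingers have stopped.
- r.hold(seconds).
- inverse_kinematics(position, orientation): joint angles nearest the present ones, or None.
- vision.snapshot(name): name is "scene" or "top" or "wrist"; returns the picture (420x560x3 uint8, red, green, blue); there is no depth.
- vision.get_calibration(name): a dict with "fx", "fy", "cx", "cy" (pixels), "D" ([k1, k2, p1, p2, k3] as OpenCV has them; the pictures are not rectified), "position" and "orientation" of the camera in the world. Camera axes: x right, y down, z forward; pixel columns grow to the right and rows downward; lengths in m; the calibration is good to about 2 mm. A picture is of the moment at which its call begins: read the wrist's pose just before it. get_calibration takes no time and is no camera call; for the wrist camera it gives the pose at the moment of the call.
A pose or a line that the arm cannot do raises r.PlanningError and nothing moves.
- r.sign_off(): hands the job in, once; it reports no verdict.
Trained networks look in the newest picture that a camera, given by its name, has taken for a name from the list of things; names that differ only in an ending like _2 or _b are one class to them, and where a whole thing is asked for, a point or a joint stands for the part that bears it (a point fixed in the world has none). Each returns a list of dicts, best first, with "score" (0 to 1); they miss things now and then, are a little off and sometimes report something else, mostly with a low value. They report only what shows in the picture. A call takes as long as a camera call. They do not tell look-alikes from the thing itself.
- models.boxes_of(thing, camera): "at" ([x, y, z] in m, in world coordinates, good to about 4 mm: the middle of the surface that is visible of it).
- models.regions_of(thing, camera): "pixels" (420x560 bool, what is visible of it).
- models.mark_of(thing, camera): "at" ([x, y, z] in m, in world coordinates, good to about 4 mm: a listed point, or the origin of a listed thing).
Readings, each from a call of its own:
- telemetry.current_t(): time.
- telemetry.current_joints(): joint angles.
- telemetry.current_dq(): joint speeds.
- telemetry.current_joint_efforts(): joint torques, N m.
- telemetry.current_ee_pos(): TCP position.
- telemetry.current_tool_rot(): TCP orientation.
- telemetry.current_wrist_force(): force on the tool from outside, world axes, zero at the start.
- telemetry.current_torque(): the same for the moment, N m.
- telemetry.current_opening(): finger opening in m.
Only numpy, scipy, OpenCV 4.12 (cv2) and the standard library are available. Lean on these libraries where they do the work, as an engineer would, in place of code of your own. Each camera call takes 0.05 s, during which the arm holds its last target.

## Task

Pack the fixturing kit: lay the loose aluminium T-key, right way up, lengthwise in the empty bottom cavity of the black box, next to its twin; then take the divider by its handle from the sloping stand and fit it flat on the ledges inside the box; then lay the dark steel clamp bar right way up on the divider, in either lane beside the handle and along it. Lower each piece in gently, don't drop it, and leave the packed T-key and the other things on the bench where they are.

Things in the scene. Friction and masses are not known exactly. Their poses are not given: they have to be found in the camera images.
- kit_box: black open box, fixed; outside 181 (x) x 163 (y) x 85 mm tall, walls 8, floor 6; both x-side walls cut down to 50 between 28 mm corner posts. Origin: centre of underside. A partition along y at x=0 (6 thick, top at z 46 mm) leaves two bottom cavities 79 (x) x 123 (y), centred at x = +-43 mm. Ledges 12 deep on both y-end walls, top at z 64 mm, carry the divider (3.5 mm clearance all round; above z 74 mm the mouth flares outwards).
- liner: thin cork pad, 70 (x) x 115 (y) x 3 mm, fixed on the floor of the empty cavity (which of the two varies); origin at the centre of its underside, 6 mm above the bench; its axes are parallel to the box's. The loose T-key belongs on it.
- packed_key: aluminium T-key, twin of the loose one, already lying in the other bottom cavity. Origin at the centre of its underside, length along y.
- loose_key: loose aluminium T-key on the bench, inverted-T section: base 54 (x) x 100 (y) x 16 mm, on it a tongue 22 (x) x 100 (y); 50 mm tall in all; 0.3-0.52 kg. Origin: centre of underside, length along y, z up out of the tongue. Grip the tongue across x.
- divider: grey plate 158 (x) x 140 (y) x 6 mm with a central fin handle 14 (x) x 70 (y), its top 48 mm above the plate's underside; 0.2-0.33 kg. Origin: centre of the plate's underside; z out along the handle. Starts on the sloping stand, z leaning 30 deg from vertical: grip the handle across x with the tool along its z, then level it. Fits the box with x along the box's x, either way round.
- stand: dark wooden stand fixed to the bench, with a board sloping 30 degrees, low edge towards the stand's -x (about towards the robot), with a lip there 10 mm above the board that stops the divider; overall about 150 x 150 mm, 105 mm tall. Origin at the centre of its underside.
- clamp_bar: dark steel bar 24 (x) x 120 (y) x 26 mm tall, heel at its +y end 26 long, 36 tall; 0.28-0.46 kg. Lies on the bench. Origin: centre of underside, z up. Grip across x at the middle. Goes in either lane, heel at either end. Lane: divider plate between handle (7 mm from centre) and box wall (82 mm), middle 44 mm from the divider's centre in x; corner posts rise 15, handle 42 mm above the plate.
- slug: upright steel slug, a plain cylinder 40 mm across and 34 mm tall, standing among the loose parts; not part of the kit. Origin at the centre of its underside.
- screwdriver: screwdriver lying down, 180 mm long; not part of the kit.
- wrench: flat wrench lying down, 170 mm long; not part of the kit.
- mouse: black computer mouse, 115 x 62 mm, 27 mm high; not part of the kit.
- sample: white plastic sample block, 60 x 100 x 22 mm, with three dark rings on top; not part of the kit.
- jar: grey jar with a steel cap, 52 mm across, 85 mm tall, standing; not part of the kit.
Things that resemble listed ones, but are neither listed nor needed, are in the scene too. There is more than one size of the divider; the one meant has the size given above. Of the things that look like the clamp_bar, the larger one is meant.

How it is judged:
On the way, in this order (a step that is already met when the one before it is completed fails the run):
1. the loose T-key lies released, tongue up, on the cork liner of the empty cavity (x of loose_key in the frame of liner between -0.015 and 0.015 m and y of loose_key in the frame of liner between -0.018 and 0.018 m and z of loose_key in the frame of liner between -0.001 and 0.007 m and angle between loose_key's own z axis and vertical below 0.1 rad and angle between the y axis of loose_key and the y axis of kit_box, either way round below 0.3 rad and linear speed of loose_key below 0.03 m/s and contact force between the fingers and loose_key below 0.3 N), for 0.2 s.
2. the divider lies flat and released on the ledges in the box, over the T-key (x of loose_key in the frame of liner between -0.015 and 0.015 m and y of loose_key in the frame of liner between -0.018 and 0.018 m and z of loose_key in the frame of liner between -0.001 and 0.007 m and angle between loose_key's own z axis and vertical below 0.1 rad and angle between the y axis of loose_key and the y axis of kit_box, either way round below 0.3 rad and linear speed of each of loose_key, divider below 0.03 m/s and x of divider in the frame of kit_box between -0.008 and 0.008 m and y of divider in the frame of kit_box between -0.008 and 0.008 m and z of divider in the frame of kit_box between 0.06 and 0.068 m and angle between divider's own z axis and vertical below 0.04 rad and contact force between the fingers and divider below 0.3 N), for 0.2 s.
At the end, for the whole second after the job is handed in: T-key tongue up in its cavity (within 15 mm across, 18 mm along, 0.3 rad of the liner); divider on the ledges (underside 60-68 mm up, level to 0.04 rad, centred to 8 mm); clamp bar right way up on it in a lane (15-74 mm off centre, 30 mm along, 0.25 rad); all at rest (x of loose_key in the frame of liner between -0.015 and 0.015 m and y of loose_key in the frame of liner between -0.018 and 0.018 m and z of loose_key in the frame of liner between -0.001 and 0.007 m and angle between loose_key's own z axis and vertical below 0.1 rad and angle between the y axis of loose_key and the y axis of kit_box, either way round below 0.3 rad and linear speed of each of loose_key, divider, clamp_bar below 0.03 m/s and x of divider in the frame of kit_box between -0.008 and 0.008 m and y of divider in the frame of kit_box between -0.008 and 0.008 m and z of divider in the frame of kit_box between 0.06 and 0.068 m and angle between divider's own z axis and vertical below 0.04 rad and (x of clamp_bar in the frame of divider between 0.015 and 0.074 m or x of clamp_bar in the frame of divider between -0.074 and -0.015 m) and y of clamp_bar in the frame of divider between -0.03 and 0.03 m and z of clamp_bar in the frame of divider between 0.003 and 0.011 m and angle between clamp_bar's own z axis and vertical below 0.08 rad and angle between the y axis of clamp_bar and the y axis of divider, either way round below 0.25 rad); the robot touches nothing.
It fails at once if the T-key is dropped or slammed into the box (faster than 0.6 m/s there) (horizontal distance between loose_key and kit_box below 0.07 m and z of loose_key in the frame of kit_box below 0.12 m and linear speed of loose_key above 0.6 m/s).
It fails at once if the divider is dropped or slammed into the box (faster than 0.6 m/s there) (horizontal distance between divider and kit_box below 0.07 m and z of divider in the frame of kit_box below 0.12 m and linear speed of divider above 0.6 m/s).
It fails at once if the clamp bar is dropped or slammed into the box (faster than 0.6 m/s there) (horizontal distance between clamp_bar and kit_box below 0.07 m and z of clamp_bar in the frame of kit_box below 0.12 m and linear speed of clamp_bar above 0.6 m/s).
It fails at once if the packed T-key is moved more than 25 mm (distance of packed_key from where it was at the start of the episode above 0.025 m).
It fails at once if a bystander is moved more than 30 mm (distance of any of slug, screwdriver, wrench, mouse, sample, jar from where it was at the start of the episode above 0.03 m).
It also fails if it takes over 72 s, if anything falls off the work surface, if the arm or the gripper's body presses on something with over 40 N, if the wrist force passes 120 N, or if a joint passes its speed limit or range.

## Working session

There is one attempt and no reset: what is moved stays moved. The work goes in short steps, each a Python script; the robot and the scene stay as the last script left them, time stands still between calls to the robot, and variables do not carry over. Pictures are saved under pics/ and viewed, and the job is handed in when it is done.

```bash
ls -la; mkdir -p pics; cat > h.py <<'E'
import numpy as np, cv2
from plant import r, gripper_to, inverse_kinematics, vision, models, telemetry
from scipy.spatial.transform import Rotation as R
def snap(cam,fn):
    c=vision.get_calibration(cam); im=vision.snapshot(cam)
    cv2.imwrite('pics/'+fn+'.png',im[:,:,::-1]); return im,c
def pose(c):
    q=c['orientation']; return R.from_quat([q[1],q[2],q[3],q[0]]).as_matrix(),np.array(c['position'])
def K(c): return np.array([[c['fx'],0,c['cx']],[0,c['fy'],c['cy']],[0,0,1.]])
def ray(c,px,z):
    px=np.atleast_2d(np.array(px,float)); u=cv2.undistortPoints(px[:,None],K(c),np.array(c['D']))[:,0]
    M,p=pose(c); d=np.c_[u,np.ones(len(u))]@M.T
    return p+d*((z-p[2])/d[:,2])[:,None]
def proj(c,P):
    M,p=pose(c); rv=cv2.Rodrigues(M.T)[0]
    return cv2.projectPoints(np.atleast_2d(np.array(P,float)),rv,-M.T@p,K(c),np.array(c['D']))[0][:,0]
E
python3 - <<'E'
from h import *
for n in ['scene','top','wrist']:
    im,c=snap(n,n+'0'); print(n,c)
for n in ['kit_box','liner','packed_key','loose_key','divider','stand','clamp_bar','slug','screwdriver','wrench','mouse','sample','jar']:
    for cam in ['top','scene']:
        print(n,cam,[(np.round(d['at'],3).tolist(),round(d['score'],2)) for d in models.mark_of(n,cam)][:5])
print(telemetry.current_t())
E
```

```text
total 12
drwxr-xr-x  3 agent agent 4096 Dec  6 15:30 .
drwxr-xr-x 23 root  root  4096 Dec  6 15:30 ..
drwxr-xr-x  2 agent agent 4096 Dec  6 15:30 pics
scene {'fx': 486.2311991107736, 'fy': 486.2311991107736, 'cx': 271.7806083347124, 'cy': 202.84264848596598, 'D': array([0.00100547, 0.        , 0.        , 0.        , 0.        ]), 'position': array([1.03256638, 0.46037553, 0.93592509]), 'orientation': array([-0.13791325,  0.407175  ,  0.85020798, -0.30386648])}
top {'fx': 379.139594470016, 'fy': 379.139594470016, 'cx': 283.91831284429634, 'cy': 209.29514440594937, 'D': array([-0.02745443,  0.        ,  0.        ,  0.        ,  0.        ]), 'position': array([0.37044141, 0.0070059 , 0.96243693]), 'orientation': array([-0.03800167,  0.71409314, -0.69568862,  0.06814839])}
wrist {'fx': 338.6448412971344, 'fy': 338.6448412971344, 'cx': 277.82073289354884, 'cy': 205.44272930425333, 'D': array([-0.03207448,  0.        ,  0.        ,  0.        ,  0.        ]), 'position': array([ 0.31293923, -0.48724716,  0.38325714]), 'orientation': array([ 0.09652181,  0.84416518, -0.52382662, -0.06061
[... 761 characters left out ...]
1, 0.0], 0.64)]
slug scene [([0.441, 0.013, 0.007], 0.54), ([0.558, -0.309, -0.001], 0.47)]
screwdriver top [([0.373, 0.138, 0.001], 0.79), ([0.492, 0.298, 0.008], 0.36)]
screwdriver scene [([0.368, 0.142, 0.004], 0.61), ([0.534, 0.29, 0.002], 0.53), ([0.552, -0.311, 0.068], 0.21)]
wrench top [([0.778, 0.041, -0.003], 0.59)]
wrench scene [([0.779, 0.043, -0.0], 0.56)]
mouse top [([0.364, -0.125, -0.003], 0.6)]
mouse scene [([0.367, -0.127, -0.005], 0.62)]
sample top [([0.764, -0.144, 0.003], 0.74)]
sample scene [([0.765, -0.144, 0.002], 0.63)]
jar top [([0.762, 0.182, -0.001], 0.94), ([0.765, -0.142, 0.002], 0.17)]
jar scene [([0.767, 0.183, 0.001], 0.87), ([0.776, 0.04, -0.002], 0.31)]
1.45
```

View pics/top0.png

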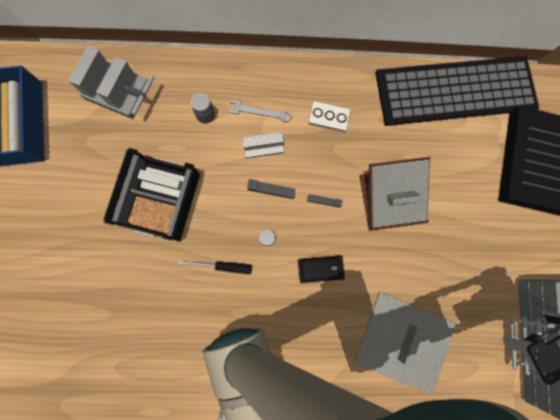

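View pics/scene0.png

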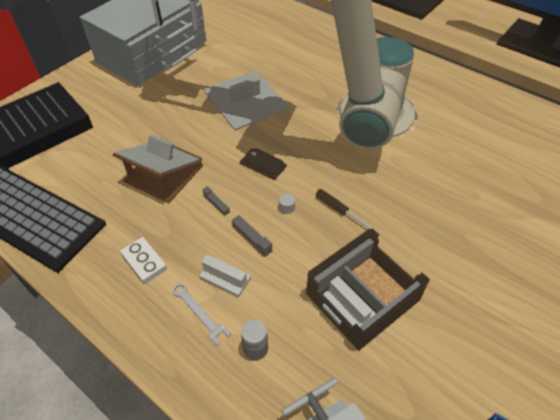

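Top view: loose key at (263,145), large clamp bar (271,188) with a smaller look-alike (324,201), divider on stand (398,193), flat decoy divider (405,342), box (153,195) with cork in its lower-right/near cavity. Next I'll fit the poses to the masks.

```bash
python3 - <<'E'
from h import *
import pickle
out={}
for cam in ['top','scene']:
    im,c=snap(cam,cam+'1')
    out[cam]={'im':im,'c':c}
    for n in ['kit_box','liner','packed_key','loose_key','divider','stand','clamp_bar']:
        rs=models.regions_of(n,cam)
        out[cam][n]=rs
        for d in rs:
            m=d['pixels'].astype(np.uint8); M=cv2.moments(m,True)
            print(cam,n,round(d['score'],2),int(m.sum()),(round(M['m10']/M['m00']),round(M['m01']/M['m00'])),[int(v) for v in cv2.boundingRect(m)])
pickle.dump(out,open('masks.pkl','wb'))
a=out['top']['im'];b=out['scene']['im']
def z(im,x,y,w,h): return cv2.resize(im[y:y+h,x:x+w],(400,300),interpolation=cv2.INTER_CUBIC)
g=np.vstack([np.hstack([z(a,93,140,120,90),z(a,230,120,120,90)]),np.hstack([z(a,340,145,120,90),z(b,105,120,120,90)])])
cv2.imwrite('pics/zoom1.png',g[:,:,::-1])
E
```

```text
top kit_box 0.71 4065 (150, 194) [104, 149, 97, 93]
top packed_key 0.61 922 (162, 182) [138, 168, 47, 30]
top loose_key 0.9 807 (263, 145) [243, 133, 40, 26]
top divider 0.85 3362 (400, 193) [372, 160, 57, 68]
top divider 0.71 6405 (405, 342) [354, 293, 101, 100]
top divider 0.2 1016 (380, 192) [359, 157, 70, 74]
top stand 0.59 1067 (379, 196) [359, 157, 70, 75]
top stand 0.41 543 (270, 189) [246, 179, 48, 20]
top stand 0.38 472 (226, 267) [180, 261, 72, 14]
top clamp_bar 0.6 519 (270, 189) [248, 180, 47, 19]
top clamp_bar 0.52 282 (324, 201) [307, 194, 35, 14]
scene kit_box 0.16 1255 (224, 276) [199, 255, 52, 42]
scene liner 0.63 1131 (378, 281) [352, 259, 53, 45]
scene packed_key 0.52 1189 (224, 275) [200, 255, 51, 41]
scene loose_key 0.71 1213 (224, 275) [199, 255, 52, 41]
scene divider 0.89 1631 (157, 155) [116, 134, 82, 39]
scene divider 0.77 2945 (245, 99) [203, 70, 87, 60]
scene stand 0.58 1907 (159, 177) [112, 147, 91, 56]
scene clamp_bar 0.83 727 (252, 235) [231, 215, 41, 42]
scene clamp_bar 0.63 327 (215, 200) [202, 186, 28, 29]
```

View pics/zoom1.png

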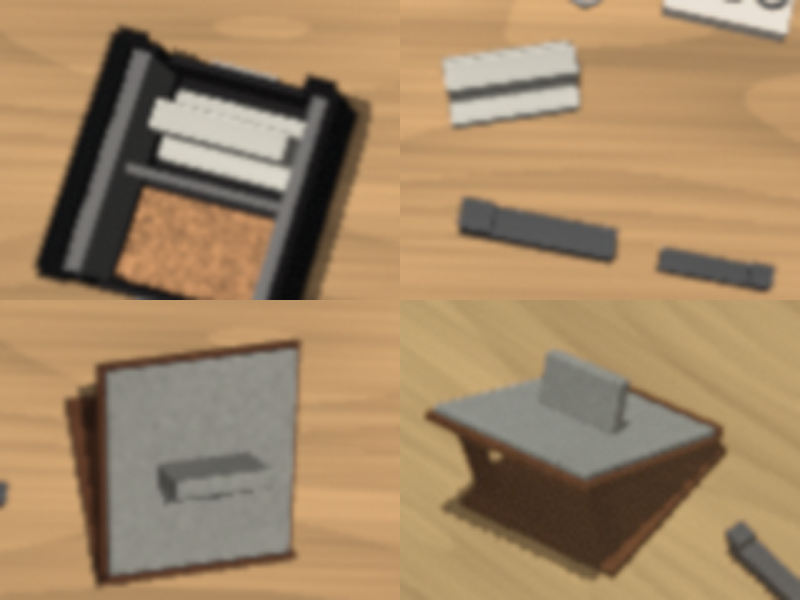

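```bash
cat > fit.py <<'E'
from h import *
from scipy.optimize import minimize
def cub(x0,x1,y0,y1,z0,z1): return np.array([[x,y,z] for x in(x0,x1) for y in(y0,y1) for z in(z0,z1)])
SH={'loose_key':[cub(-.027,.027,-.05,.05,0,.016),cub(-.011,.011,-.05,.05,.016,.05)],
 'clamp_bar':[cub(-.012,.012,-.06,.06,0,.026),cub(-.012,.012,.034,.06,0,.036)],
 'divider':[cub(-.079,.079,-.07,.07,0,.006),cub(-.007,.007,-.035,.035,.006,.048)]}
S=4
def render(c,parts,M,t,roi):
    x,y,w,h=roi; m=np.zeros((h*S,w*S),np.uint8)
    for p in parts:
        q=proj(c,p@M.T+t); q=((q-[x,y]+.5)*S-.5)
        cv2.fillConvexPoly(m,cv2.convexHull(np.round(q*16).astype(np.int32)),1,shift=4)
    return cv2.resize(m.astype(np.float32),(w,h),interpolation=cv2.INTER_AREA)
def cost(views,parts,M,t):
    s=0
    for c,mask in views:
        bx=cv2.boundingRect(mask.astype(np.uint8)); roi=(max(bx[0]-15,0),max(bx[1]-15,0),bx[2]+30,bx[3]+30)
        x,y,w,h=roi; mm=mask[y:y+h,x:x+w].astype(np.float32); w=mm.shape[1];h=mm.shape[0]
        m=render(c,parts,M,t,(x,y,w,h)); s+=1-np.minimum(m,mm).sum()/np.maximum(m,mm).sum()
    return s/len(views)
def fit_flat(views,parts,x0,z=0.,yaws=None):
    best=None
    f=lambda v: cost(views,parts,R.from_euler('z',v[2]).as_matrix(),np.array([v[0],v[1],z]))
    for yw in (yaws if yaws is not None else np.arange(-np.pi,np.pi,np.pi/6)):
        s=np.array([x0[0],x0[1],yw]); r_=minimize(f,s,method='Nelder-Mead',options=dict(initial_simplex=[s,s+[.01,0,0],s+[0,.01,0],s+[0,0,.2]],xatol=1e-4,fatol=1e-4))
        if best is None or r_.fun<best.fun: best=r_
    return best
E
python3 - <<'E'
from fit import *
import pickle
o=pickle.load(open('masks.pkl','rb'))
T,Sc=o['top'],o['scene']
def V(n,cams): return [(o[k]['c'],o[k][n][0]['pixels']) for k in cams]
for n,x0 in [('loose_key',(.68,.029)),('clamp_bar',(.566,.004))]:
    for cams in (['top'],['scene'],['top','scene']):
        b=fit_flat(V(n,cams),SH[n],x0); print(n,cams,b.x.round(4),round(b.fun,3))
# divider 5 dof: tilt 30
def Md(yaw,tilt): return R.from_euler('z',yaw).as_matrix()@R.from_euler('y',-tilt).as_matrix()
for cams in (['top'],['scene'],['top','scene']):
    v=V('divider',cams); t0=np.radians(30)
    f=lambda p: cost(v,SH['divider'],Md(p[3],t0),p[:3])
    best=None
    for y0 in (-.2,0,.2):
        s=np.array([.55,-.31,.066,y0]); b=minimize(f,s,method='Nelder-Mead',options=dict(initial_simplex=[s,s+[.01,0,0,0],s+[0,.01,0,0],s+[0,0,.01,0],s+[0,0,0,.15]],xatol=1e-4,fatol=1e-4,maxiter=600))
        if best is None or b.fun<best.fun:best=b
    print('div',cams,best.x.round(4),round(best.fun,3))
# box
m=o['scene']['liner'][0]['pixels'].astype(np.uint8)
rc=cv2.minAreaRect(cv2.findContours(m,0,2)[0][0].astype(np.float32)); P=ray(Sc['c'],cv2.boxPoints(rc),.009); print('liner quad\n',P.round(4))
E
```

```text
loose_key ['top'] [ 0.6837  0.0276 -2.9591] 0.079
loose_key ['scene'] [ 0.6812  0.0273 -2.9731] 0.058
loose_key ['top', 'scene'] [ 0.6823  0.0275 -2.9585] 0.078
clamp_bar ['top'] [ 0.5653  0.0026 -0.1608] 0.087
clamp_bar ['scene'] [ 0.5645  0.0019 -0.1694] 0.058
clamp_bar ['top', 'scene'] [ 0.5647  0.0021 -0.1603] 0.076
div ['top'] [ 0.5572 -0.316   0.0516  0.1516] 0.024
div ['scene'] [ 0.5502 -0.3179  0.0565  0.162 ] 0.05
div ['top', 'scene'] [ 0.5537 -0.3125  0.0623  0.1699] 0.044
liner quad
 [[0.4999 0.2344 0.009 ]
 [0.4399 0.2376 0.009 ]
 [0.4654 0.35   0.009 ]
 [0.5218 0.3443 0.009 ]]
```

```bash
cat >> h.py <<'E'
def q_of(M): q=R.from_matrix(M).as_quat(); return np.array([q[3],q[0],q[1],q[2]])
def frame(xa,za):
    xa=np.array(xa,float);za=np.array(za,float); xa/=np.linalg.norm(xa);za/=np.linalg.norm(za); return np.c_[xa,np.cross(za,xa),za]
def down(yaw): return frame([np.cos(yaw),np.sin(yaw),0],[0,0,-1])
E
python3 - <<'E'
from h import *
print(telemetry.current_tool_rot())
def t(n,p,M):
    for s in (1,-1):
        MM=M@np.diag([s,s,1]); j=inverse_kinematics(p,q_of(MM)); print(n,s,None if j is None else np.round(j,2))
t('look',[.49,.27,.35],down(-.24)); t('key',[.682,.0275,.043],down(.183)); t('keyhi',[.682,.0275,.2],down(.183))
t('place',[.49,.295,.052],down(-.24)); t('bar',[.565,.002,.028],down(-.16))
Md=R.from_euler('z',.165).as_matrix()@R.from_euler('y',-np.pi/6).as_matrix()
t('div',np.array([.5537,-.3125,.0623])+Md@[0,0,.034],frame(Md[:,0],-Md[:,2]))
t('divhi',np.array([.5537,-.3125,.0623])+Md@[0,0,.15],frame(Md[:,0],-Md[:,2]))
E
```

```text
[ 2.13594721e-05  8.49634737e-01 -5.27371607e-01  1.47346722e-05]
look 1 [ 0.38  0.21  1.31 -0.    1.63  0.62]
look -1 [ 0.38  0.21  1.31 -0.    1.63 -2.52]
key 1 [-0.06  0.57  1.51 -0.    1.06 -0.24]
key -1 None
keyhi 1 [-0.06  0.45  1.3  -0.    1.38 -0.24]
keyhi -1 None
place 1 [ 0.42  0.42  1.76 -0.    0.95  0.66]
place -1 [ 0.42  0.42  1.76 -0.    0.95 -2.48]
bar 1 [-0.12  0.45  1.81 -0.    0.89  0.04]
bar -1 None
div 1 [-0.91  0.34  1.94  0.72  0.73 -1.59]
div -1 [-0.91  0.34  1.94  0.72  0.73  1.55]
divhi 1 [-1.02  0.18  1.87  0.6   0.97 -1.5 ]
divhi -1 [-1.02  0.18  1.87  0.6   0.97  1.64]
```

```bash
python3 - <<'E'
from h import *
r.move_to([.517,.226,.28],q_of(down(-.24)))
im,c=snap('wrist','wbox'); np.save('wbox_c.npy',c,allow_pickle=True)
for n in ['kit_box','liner','packed_key']:
    print(n,[(np.round(d['at'],4).tolist(),round(d['score'],2)) for d in models.mark_of(n,'wrist')][:3])
r.move_to([.63,-.03,.30],q_of(down(0.)))
im,c=snap('wrist','wkey'); np.save('wkey_c.npy',c,allow_pickle=True)
import pickle
d={n:models.regions_of(n,'wrist') for n in ['loose_key','clamp_bar']}
for n in d: print(n,[(round(x['score'],2),int(x['pixels'].sum())) for x in d[n]])
pickle.dump((c,d),open('wk.pkl','wb')); print(telemetry.current_t())
E
```

```text
kit_box [([0.5318, 0.2834, 0.0004], 0.58)]
liner [([0.4897, 0.2955, 0.0053], 0.84)]
packed_key [([0.567, 0.2803, 0.005], 0.87)]
loose_key [(0.93, 3580), (0.68, 1012)]
clamp_bar [(0.87, 1971), (0.58, 962)]
6.4583
```

View pics/wbox.png

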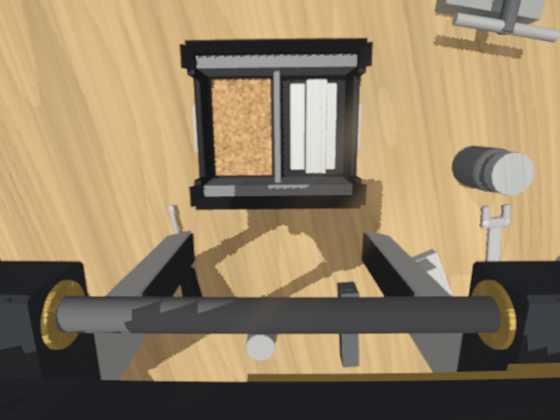

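View pics/wkey.png

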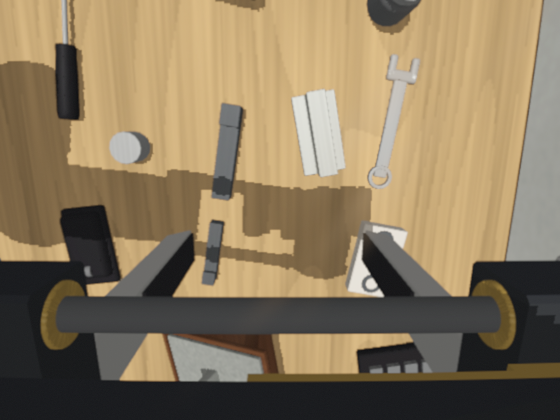

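```bash
python3 - <<'E'
from fit import *
import pickle
c,d=pickle.load(open('wk.pkl','rb'))
for n,x0,y0 in [('loose_key',(.682,.0275),-2.96),('clamp_bar',(.565,.002),-.16)]:
    b=fit_flat([(c,d[n][0]['pixels'])],SH[n],x0,yaws=[y0]); print(n,b.x.round(4),round(b.fun,3))
c=np.load('wbox_c.npy',allow_pickle=True).item()
im=cv2.imread('pics/wbox.png')
# silhouette of box incl. bright inside: fill external contour of dark+
g=im.max(2); m=(g<75).astype(np.uint8); m[225:]=0
m=cv2.morphologyEx(m,cv2.MORPH_OPEN,np.ones((3,3)))
cs=cv2.findContours(m,0,2)[0]; ct=max(cs,key=cv2.contourArea)
# hull corners of fit
hull=np.zeros(m.shape,np.uint8); cv2.fillPoly(hull,[cv2.convexHull(ct)],1)
parts=[cub(-.0905,.0905,-.0815,.0815,0,.085)]
f=lambda v: cost([(c,hull)],[cub(-.0905,.0905,-.0815,-.0535,0,.085)],np.eye(3),np.zeros(3))
b=fit_flat([(c,hull)],parts,(.532,.285),yaws=[-.24]); print('box hull',b.x.round(4),round(b.fun,3))
# inner: cork colour
hsv=cv2.cvtColor(im,cv2.COLOR_BGR2HSV)
def over(v):
    o=cv2.resize(im[30:220,170:390],None,fx=3.5,fy=3.0*3.5/3.0,interpolation=cv2.INTER_CUBIC); M=R.from_euler('z',v[2]).as_matrix()
    def L(x0,x1,y0,y1,z,col):
        P=np.array([[x0,y0,z],[x1,y0,z],[x1,y1,z],[x0,y1,z]])@M.T+[v[0],v[1],0]
        q=(proj(c,P)-[170,30]+.5)*3.5; cv2.polylines(o,[q.round().astype(int)],True,col,1)
    L(-.0905,.0905,-.0815,.0815,.085,(0,0,255)); L(-.003,.003,-.0615,.0615,.046,(0,255,255)); L(-.0825,.0825,-.0615,.0615,.064,(0,255,0)); L(-.0825,.0825,-.0735,.0735,.064,(0,255,0))
    L(-.078,-.008,-.0575,.0575,.009,(255,0,0)); return o
cv2.imwrite('pics/boxov.png',over(b.x))
E
```

```text
loose_key [ 0.6805  0.0275 -2.9613] 0.03
clamp_bar [ 0.5628  0.0035 -0.1629] 0.071
box hull [ 0.5303  0.2882 -0.2301] 0.031
```

View pics/boxov.png

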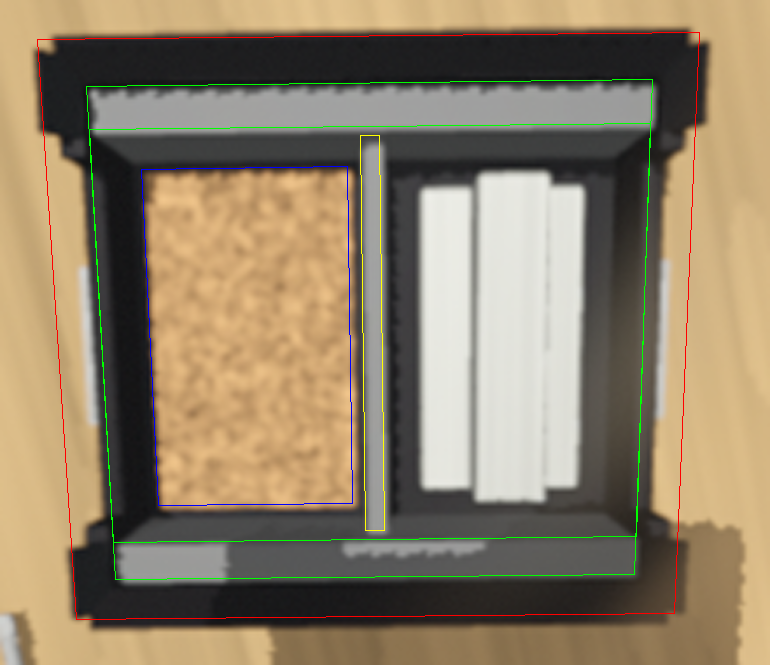

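```bash
python3 - <<'E'
from fit import *
from scipy.optimize import least_squares
c=np.load('wbox_c.npy',allow_pickle=True).item()
im=cv2.imread('pics/wbox.png')
# subpixel edges: for model lines (box frame seg), search gradient along normal
segs=[ # p0,p1
 ((-.078,.05,.009),(-.078,-.05,.009)),((-.075,.0575,.009),(-.012,.0575,.009)),((-.075,-.0575,.009),(-.012,-.0575,.009)),
 ((-.003,.055,.046),(-.003,-.055,.046)),((.003,.055,.046),(.003,-.055,.046)),
 ((-.078,.0615,.064),(.078,.0615,.064)),((-.06,-.0615,.064),(.06,-.0615,.064)),
 ((-.08,.0815,.085),(.08,.0815,.085)),((-.07,-.0815,.085),(.08,-.0815,.085)),((.0905,.078,.085),(.0905,.06,.085)),((.0905,-.078,.085),(.0905,-.06,.085)),((-.0905,.078,.085),(-.0905,.06,.085)),((-.0905,-.078,.085),(-.0905,-.06,.085))]
g=cv2.GaussianBlur(cv2.cvtColor(im,cv2.COLOR_BGR2GRAY).astype(np.float32),(0,0),.8)
def meas(v,w):
    M=R.from_euler('z',v[2]).as_matrix(); out=[]
    for k,(a,b) in enumerate(segs):
        for t in np.linspace(0.02,.98,15):
            P=np.array(a)*(1-t)+np.array(b)*t; D=(np.array(b)-np.array(a))
            q=proj(c,np.array([P,P+D*.01])@M.T+[v[0],v[1],0]); d=q[1]-q[0]; d/=np.linalg.norm(d); n=np.array([-d[1],d[0]])
            s=np.arange(-w,w+.01,.25); pts=q[0]+s[:,None]*n
            val=cv2.remap(g,pts[:,0].astype(np.float32)[None],pts[:,1].astype(np.float32)[None],1)[0]
            gr=np.abs(np.gradient(val)); i=gr.argmax()
            if gr[i]>1.5: out.append((k,P,n,q[0]+s[i]*n))
    return out
v=np.array([.5305,.2878,-.24])
for w in (4,3,2.,2.):
    ms=meas(v,w)
    def f(x):
        M=R.from_euler('z',x[2]).as_matrix(); Q=proj(c,np.array([m[1] for m in ms])@M.T+[x[0],x[1],0])
        return np.array([(Q[i]-m[3])@m[2] for i,m in enumerate(ms)])
    s=least_squares(f,v,loss='soft_l1',f_scale=.5); v=s.x
    res=f(v); print(v.round(4),len(ms),[(k,round(float(np.median([res[i] for i,m in enumerate(ms) if m[0]==k] or [9])),1)) for k in range(len(segs))])
E
```

```text
[ 0.5308  0.2867 -0.2321] 191 [(0, 0.0), (1, -0.1), (2, 0.2), (3, -2.7), (4, 0.5), (5, -0.3), (6, 0.3), (7, 2.3), (8, -1.9), (9, 1.9), (10, -2.4), (11, -2.0), (12, 1.3)]
[ 0.5309  0.2866 -0.2317] 191 [(0, -0.0), (1, -0.2), (2, 0.0), (3, -2.8), (4, 0.7), (5, -0.4), (6, 0.3), (7, 2.3), (8, -2.0), (9, 2.0), (10, -2.2), (11, -1.8), (12, 1.6)]
[ 0.531   0.2866 -0.23  ] 191 [(0, -0.1), (1, 0.0), (2, 0.1), (3, -0.2), (4, 0.4), (5, -0.4), (6, 0.5), (7, 1.9), (8, -1.8), (9, 1.9), (10, -1.7), (11, -2.0), (12, 1.8)]
[ 0.5311  0.2867 -0.2301] 191 [(0, -0.3), (1, -0.0), (2, -0.0), (3, -0.3), (4, 0.5), (5, -0.3), (6, 0.5), (7, 1.9), (8, -1.8), (9, 2.0), (10, -2.0), (11, -2.0), (12, 1.5)]
```

```bash
python3 - <<'E'
from h import *
M=down(.180); q=q_of(M)
gripper_to(.06,35)
r.move_to([.681,.0275,.12],q); r.move_l([.681,.0275,.044],vel=.1)
gripper_to(0.,35); print('open',telemetry.current_opening(),telemetry.current_ee_pos())
r.move_l([.681,.0275,.20],vel=.2); print('open',telemetry.current_opening(),telemetry.current_wrist_force())
r.move_to([.4892,.2965,.20],q_of(down(-.230)))
snap('wrist','w2'); print(telemetry.current_t(),telemetry.current_opening())
E
```

```text
open 0.021599078701586488 [0.68128496 0.0275073  0.04413989]
open 0.02174018149059244 [-0.07485261  0.69296101 -4.28821779]
11.775 0.021868211716773844
```

View pics/w2.png

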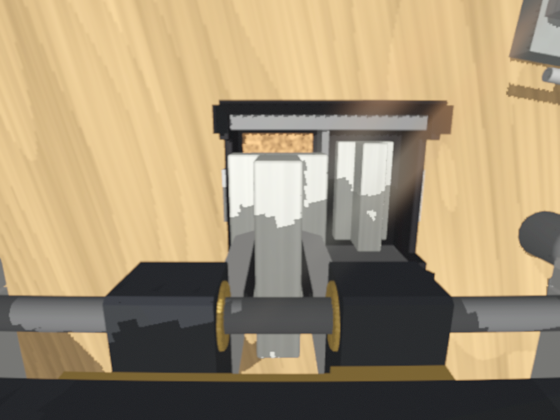

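The key is held straight (tongue at 278,210) over the cork cavity.

```bash
python3 - <<'E'
from h import *
p=[.4892,.2965]
r.move_l(p+[.066],vel=.15)
f0=telemetry.current_wrist_force()
hit=r.move_l(p+[.049],vel=.02,guard=3); z=telemetry.current_ee_pos(); print(hit,z,f0,telemetry.current_wrist_force())
gripper_to(.040); print(telemetry.current_opening())
r.move_l([z[0],z[1],.20],vel=.2)
r.move_to([.474,.232,.26],q_of(down(-.230)))
im,c=snap('wrist','w3'); np.save('w3_c.npy',c,allow_pickle=True)
for n in ['loose_key','liner']:print(n,[(np.round(d['at'],4).tolist(),round(d['score'],2)) for d in models.mark_of(n,'wrist')][:3])
print(telemetry.current_t())
E
```

```text
True [0.48907651 0.29647939 0.05304324] [ 0.55611869  0.03609176 -3.78924041] [ 0.1502565  -0.19865914  4.20037233]
0.04020224914570952
loose_key [([0.4866, 0.3019, 0.0098], 0.74)]
liner []
15.4583
```

View pics/w3.png

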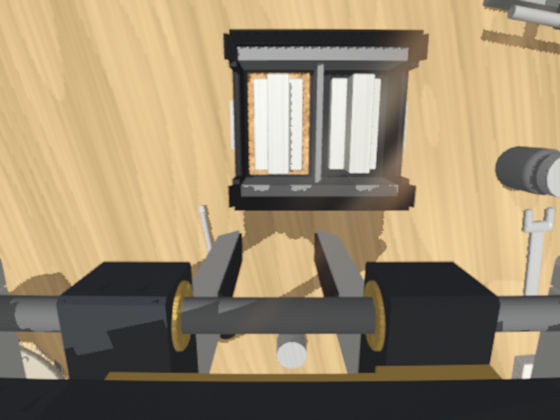

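The T-key is centred on the cork (278,125), tongue up. Now a wrist view of the divider along its normal.

```bash
python3 - <<'E'
from h import *
import pickle
Md=R.from_euler('z',.165).as_matrix()@R.from_euler('y',-np.pi/6).as_matrix()
q=q_of(frame(Md[:,0],-Md[:,2])); C=np.array([.5537,-.3145,.060])
p=C+Md@[0,-.05,.20]
print(p,inverse_kinematics(p,q))
r.move_to([.50,.0,.32],q_of(down(-.1)))
r.move_to(p,q)
im,c=snap('wrist','wdiv'); d=models.regions_of('divider','wrist'); print([(round(x['score'],2),int(x['pixels'].sum())) for x in d])
print([(np.round(x['at'],4).tolist(),round(x['score'],2)) for x in models.mark_of('divider','wrist')][:3])
pickle.dump((c,d),open('wd.pkl','wb')); print(telemetry.current_t())
E
```

```text
[ 0.46327078 -0.38024615  0.23320508] [-1.10648221  0.19324098  1.73839794  0.56228433  1.11107431 -1.50112883]
[(0.87, 22130)]
[([0.5561, -0.3125, 0.0596], 0.97)]
18.0083
```

View pics/wdiv.png

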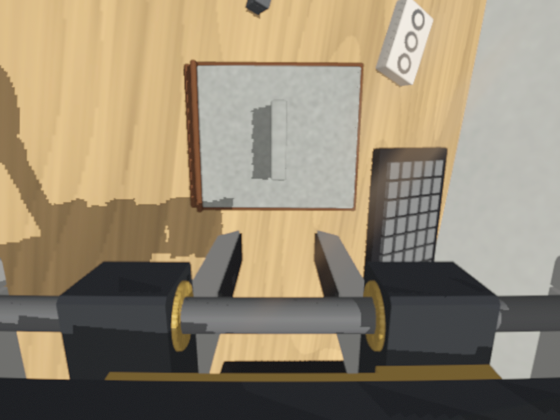

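```bash
python3 - <<'E'
from fit import *
import pickle
c,d=pickle.load(open('wd.pkl','rb')); o=pickle.load(open('masks.pkl','rb'))
W=(c,d[0]['pixels']); A=[W]+[(o[k]['c'],o[k]['divider'][0]['pixels']) for k in('top','scene')]
def Md(yaw,tilt): return R.from_euler('z',yaw).as_matrix()@R.from_euler('y',-tilt).as_matrix()
t0=np.radians(30)
for nm,v in (('w',[W]),('all',A),('w+top',A[:2]),('w+sc',[A[0],A[2]])):
    f=lambda p: cost(v,SH['divider'],Md(p[3],t0),p[:3])
    s=np.array([.555,-.3135,.06,.165]); b=minimize(f,s,method='Nelder-Mead',options=dict(initial_simplex=[s,s+[.008,0,0,0],s+[0,.008,0,0],s+[0,0,.008,0],s+[0,0,0,.1]],xatol=1e-4,fatol=1e-5,maxiter=800))
    print(nm,b.x.round(4),round(b.fun,4))
p=b.x
im=cv2.imread('pics/wdiv.png'); oo=cv2.resize(im[40:230,170:390],None,fx=3.5,fy=3.5,interpolation=cv2.INTER_CUBIC)
f=lambda p:cost(A,SH['divider'],Md(p[3],t0),p[:3])
for part in SH['divider']:
    for zc in sorted(set(part[:,2])):
        P=part[part[:,2]==zc][[0,1,3,2]]@Md(p[3],t0).T+p[:3]; q=(proj(c,P)-[170,40]+.5)*3.5
        cv2.polylines(oo,[q.round().astype(int)],True,(0,0,255) if zc>.006 else (0,255,0),1)
cv2.imwrite('pics/divov.png',oo)
E
```

```text
w [ 0.553  -0.3114  0.0605  0.156 ] 0.01
all [ 0.5528 -0.3117  0.0623  0.1666] 0.0385
w+top [ 0.5532 -0.3119  0.0611  0.1657] 0.0294
w+sc [ 0.5525 -0.3117  0.0616  0.1595] 0.0353
```

View pics/divov.png

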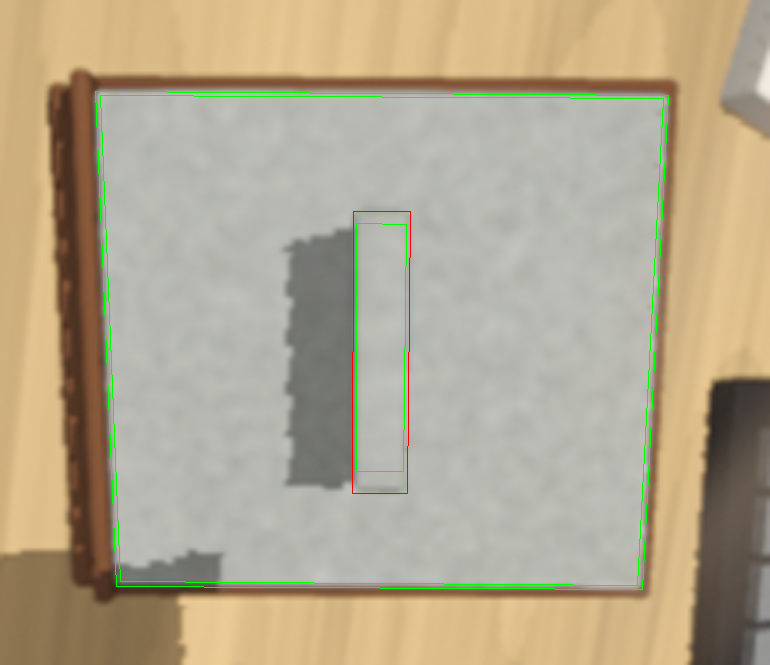

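```bash
python3 - <<'E'
from h import *
Md=R.from_euler('z',.158).as_matrix()@R.from_euler('y',-np.pi/6).as_matrix()
q=q_of(frame(Md[:,0],-Md[:,2])); C=np.array([.5529,-.3116,.061])
gripper_to(.05,35)
r.move_l(C+Md@[0,0,.12],q if False else None,vel=.2) if False else r.move_to(C+Md@[0,0,.12],q)
r.move_l(C+Md@[0,0,.036],vel=.1)
print(telemetry.current_ee_pos()-(C+Md@[0,0,.036]),telemetry.current_wrist_force())
gripper_to(0.,35); print(telemetry.current_opening(),telemetry.current_wrist_force())
r.move_l(C+Md@[0,0,.12],vel=.12); print(telemetry.current_opening())
P=C+Md@[0,0,.12]; r.move_l([P[0],P[1],.32],vel=.25)
r.move_to([.50,-.05,.32],q_of(down(-.05)))
r.move_to([.5311,.2867,.22],q_of(down(-.230)))
im,c=snap('wrist','w4'); np.save('w4_c.npy',c,allow_pickle=True)
np.save('w4_t.npy',np.r_[telemetry.current_ee_pos(),telemetry.current_tool_rot()])
print(telemetry.current_opening(),telemetry.current_t())
E
```

```text
[ 0.0001437  -0.00041153  0.00050088] [ 0.00427443 -0.49676888  0.11041188]
0.013584875094920823 [2.99183419 1.07359668 2.66434236]
0.013705881808760735
0.013884242265657001 24.5583
```

View pics/w4.png

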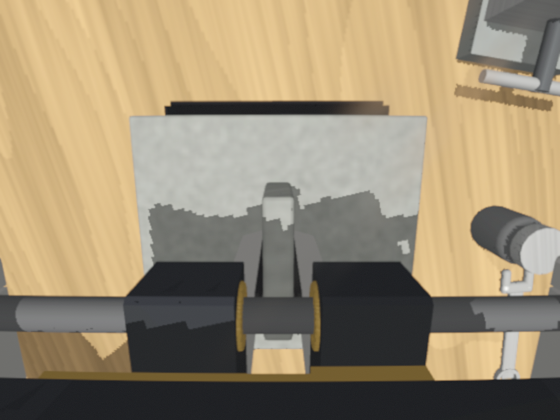

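```bash
python3 - <<'E'
from fit import *
c=np.load('w4_c.npy',allow_pickle=True).item(); t=np.load('w4_t.npy'); print(t.round(4))
Mt=R.from_quat(t[[4,5,6,3]]).as_matrix()
im=cv2.imread('pics/w4.png')
Mdv=np.c_[Mt[:,0],-Mt[:,1],-Mt[:,2]]
g=cv2.GaussianBlur(cv2.cvtColor(im,cv2.COLOR_BGR2GRAY).astype(np.float32),(0,0),.8)
segs=[((-.075,.07,.006),(.075,.07,.006)),((-.079,.066,.006),(-.079,.02,.006)),((.079,.066,.006),(.079,.02,.006))]
from scipy.optimize import least_squares
def pose_(v): # dx,dy,dz, yaw, pitch about y in divider frame
    return Mdv@R.from_euler('zyx',[v[3],v[4],v[5]]).as_matrix(), t[:3]+Mdv@np.array([v[0],v[1],v[2]-.036])
v=np.zeros(6)
# gradient color distance uses blue-sat to separate wood
hsv=cv2.cvtColor(im,cv2.COLOR_BGR2HSV)[:,:,1].astype(np.float32); g=cv2.GaussianBlur(hsv,(0,0),.7)
for w in (8,5,3):
    ms=[]
    M,p=pose_(v)
    for k,(a,b) in enumerate(segs):
        for s_ in np.linspace(0,1,20):
            P=np.array(a)*(1-s_)+np.array(b)*s_; D=(np.array(b)-np.array(a))*.02
            q=proj(c,np.array([P,P+D])@M.T+p); d=q[1]-q[0]; d/=np.linalg.norm(d); n=np.array([-d[1],d[0]])
            s=np.arange(-w,w+.01,.25); pts=(q[0]+s[:,None]*n).astype(np.float32)
            val=cv2.remap(g,pts[:,0][None],pts[:,1][None],1)[0]; gr=np.abs(np.gradient(val)); i=gr.argmax()
            if gr[i]>2: ms.append((k,P,n,q[0]+s[i]*n))
    def f(x):
        M,p=pose_(x); Q=proj(c,np.array([m[1] for m in ms])@M.T+p)
        return np.r_[[(Q[i]-m[3])@m[2] for i,m in enumerate(ms)],x*[100,100,300,10,30,100]*1.]
    s=least_squares(f,v,loss='soft_l1',f_scale=.7); v=s.x; print(len(ms),(v[:3]*1000).round(2),v[3:].round(4),round(s.cost,2))
E
```

```text
[ 5.319e-01  2.852e-01  2.206e-01  1.000e-04  9.933e-01 -1.157e-01
  6.000e-04]
49 [-0.51  0.35 -0.46] [-0.0011 -0.0006 -0.001 ] 8.06
49 [-0.47  0.25 -0.5 ] [ 0.0002 -0.0004 -0.0012] 2.32
49 [-0.49  0.24 -0.45] [ 0.0002 -0.0018 -0.0017] 2.93
```

```bash
python3 - <<'E'
from h import *
p=[.5311,.2867]
r.move_l(p+[.118],vel=.12); r.hold(.2); print(telemetry.current_ee_pos(),telemetry.current_wrist_force())
hit=r.move_l(p+[.096],vel=.02,guard=3); print(hit,telemetry.current_ee_pos(),telemetry.current_wrist_force(),telemetry.current_torque(),telemetry.current_t())
snap('top','t5');snap('scene','s5')
a=cv2.imread('pics/t5.png')[130:260,60:250];b=cv2.imread('pics/s5.png')[200:370,280:450]
cv2.imwrite('pics/z5.png',np.hstack([cv2.resize(a,(400,300)),cv2.resize(b,(400,300))]))
E
```

```text
[0.53155257 0.28691599 0.11884787] [-0.86772773 -0.19542273 -1.96947249]
True [0.53102067 0.28669369 0.09808122] [0.43576748 0.55357575 5.16800166] [-0.09169327 -0.19770289 -0.06796822] 26.6667
```

View pics/z5.png

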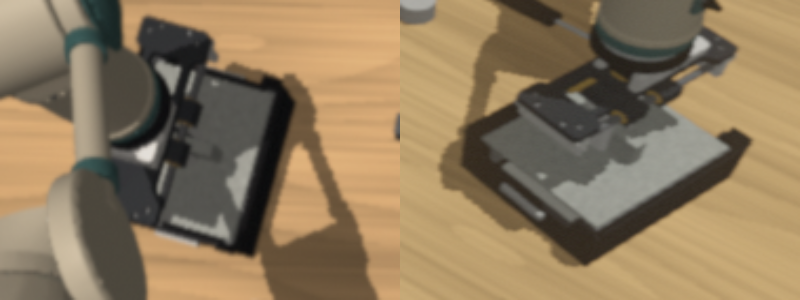

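```bash
python3 - <<'E'
from h import *
gripper_to(.045); e=telemetry.current_ee_pos()
r.move_l([e[0],e[1],.22],vel=.2)
r.move_to([.516,.225,.28],q_of(down(-.230)))
im,c=snap('wrist','w6'); np.save('w6_c.npy',c,allow_pickle=True)
print([(np.round(x['at'],4).tolist(),round(x['score'],2)) for x in models.mark_of('divider','wrist')][:3],telemetry.current_t())
E
```

```text
[([0.5294, 0.289, 0.0621], 0.68), ([0.4415, 0.0076, -0.0001], 0.61)] 28.7417
```

View pics/w6.png

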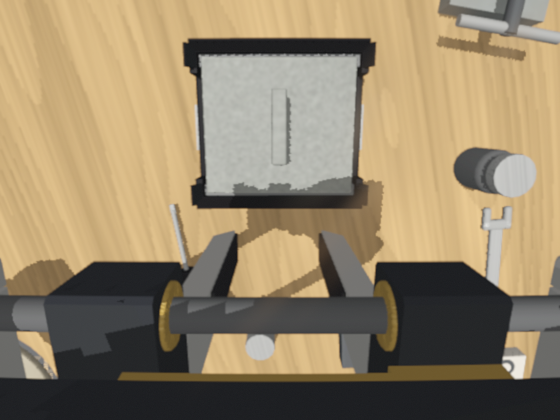

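The divider sits square with even gaps between the walls (plate 200–360 × 55–193). Now the bar.

```bash
python3 - <<'E'
from h import *
gripper_to(.05,35)
p=[.564,.0028]
r.move_to(p+[.10],q_of(down(-.163))); r.hold(.15)
r.move_l(p+[.0285],vel=.1,guard=12); print(telemetry.current_ee_pos())
gripper_to(0.,35); print(telemetry.current_opening(),telemetry.current_wrist_force())
r.move_l(p+[.22],vel=.2); print(telemetry.current_opening(),telemetry.current_wrist_force())
r.move_to([.4883,.2967,.22],q_of(down(-.230))); r.hold(.2)
im,c=snap('wrist','w7'); print(telemetry.current_opening(),telemetry.current_ee_pos(),telemetry.current_t())
E
```

```text
[0.56451463 0.00280409 0.0289062 ]
0.02379782831645298 [-0.95911067  0.4927252   3.7949159 ]
0.023368155908742364 [-0.23523954 -0.6803251  -3.76447032]
0.023767310100577112 [0.48893059 0.29567962 0.21997957] 34.2417
```

View pics/w7.png

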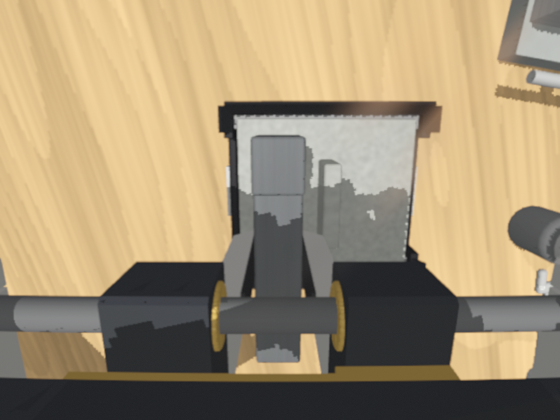

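The bar is held straight, heel at the far end (278,165), over the near lane. I'll lower it with the force guard.

```bash
python3 - <<'E'
from h import *
p=[.4883,.2967]
r.move_l(p+[.118],vel=.12); r.hold(.2); print(telemetry.current_ee_pos())
hit=r.move_l(p+[.095],vel=.02,guard=3); e=telemetry.current_ee_pos(); print(hit,e,telemetry.current_wrist_force())
gripper_to(.036); print(telemetry.current_opening())
r.move_l([e[0],e[1],.22],vel=.2)
r.move_to([.516,.225,.28],q_of(down(-.230)))
im,c=snap('wrist','w8'); 
for n in ('divider','clamp_bar'): print(n,[(np.round(x['at'],4).tolist(),round(x['score'],2)) for x in models.mark_of(n,'wrist')][:3])
snap('scene','s8');print(telemetry.current_t())
E
```

```text
[0.48877877 0.29694292 0.11886373]
True [0.48816065 0.2966372  0.09882575] [ 0.18720249 -0.31043707  5.2927226 ]
0.036303945658296914
divider [([0.5353, 0.2893, 0.0616], 0.63)]
clamp_bar [([0.4887, 0.2992, 0.0695], 0.69), ([0.758, 0.1794, 0.0027], 0.36)]
38.2
```

View pics/w8.png

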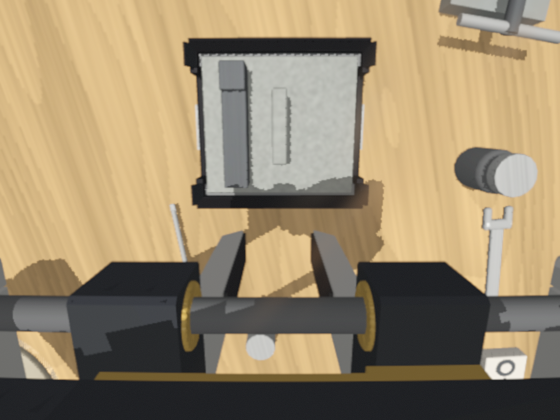

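View pics/s8.png

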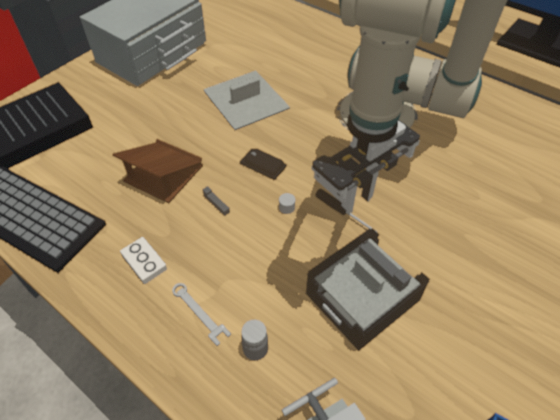

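The bar lies flat in the lane (233,122), parallel to the handle, with the divider seated and the bystanders unmoved. Handing in.

```bash
python3 - <<'E'
from h import *
r.sign_off(); print(telemetry.current_t())
E
```

```text
the job is handed in; nothing more can be done
the job is handed in; nothing more can be done
```

The kit is packed and the job was handed in at about 38 s of the 72 s allowed. `r.sign_off()` reports no verdict, so this rests on my own checks.

- **T-key:** it is on the cork liner, tongue up. Contact came at the expected height, and a wrist picture before the divider went in showed it centred. The network put its y about 5 mm off the liner centre (limit 18 mm), further off than the picture suggested, and I did not resolve which is right.
- **Divider:** I used the 158 x 140 mm divider from the stand; the flat, larger one on the bench is untouched. It sits on the ledges with even gaps all round. The network's last readings put its x and y within about 4–5 mm of the box centre (limit 8 mm). Its height reading was about 62 mm against the 64 mm ledge, within the 60–68 mm limit.
- **Clamp bar:** the larger bar lies right way up in the near lane, parallel to the handle. The network placed it about 44 mm off the box centre, with its underside at 69.5 mm against the expected 70 mm.
- **Final pictures:** the gripper was clear of everything and the bystanders in view looked unmoved. No check failed. After the divider went in, the two T-keys were covered, so their final positions rest on the earlier picture.

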